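# Shut the tin mixer and hold its run dial at the third mark

### The arm

A 6-joint arm with a two-finger parallel gripper is mounted at the origin on the work surface. World frame = base frame: x ahead of the robot, y to its left, z up, the work surface at z = 0. Lengths are in m, angles in rad, forces in N, time in s.
With the tool pointing down it reaches from about 0.25 to 0.775 m from the base axis. Payload 4 kg.
Tool frame: the origin (TCP) lies midway between the tips of the shut fingers; the grasp point (between the pads) lies 19 mm behind it; z points along the fingers, y is the line along which they close (so a half turn about z gives the same grasp; the last joint's range is limited). The gripper opens to 94 mm and grips with 3 to 60 N. Pads are 16 mm wide; open, the fingers measure 119 mm over their backs; the gripper's body (75 mm by 177 mm) begins 78 mm behind the grasp point.
Start: joints at [-0.103, 0.087, 1.371, -0, 1.684, -0.103], TCP at [0.55, -0, 0.18] pointing down, gripper open.
Joint ranges: [-3.1, 3.1], [-0.76, 2.03], [0.27, 2.55], [-1.08, 4.22], [0.17, 2.65], [-2.57, 2.57]. Speed limits (rad/s): [2.79, 2.79, 3.14, 3.14, 3.14, 3.14].

### API

Orientations are given as [roll, pitch, yaw] about the fixed x, y, z axes, in that order (R = Rz(yaw) Ry(pitch) Rx(roll)).
In Python, from station import * gives the robot as it stands.
- The arm moves only by the tool drive_tool, never from a script. Its argument "increments" is a list that holds one entry, the list of rows, each a list of 7 numbers: the shift along the tool's x, y, z normalised to -1 to 1, where 1 is 0.1 m, then the turn, a rotation vector about the tool's x, y, z normalised to -1 to 1, where 1 is 90 degrees, then the closure, from -1 (fully open) to 1 (shut). A call has 1 to 8 rows; each row is the pose to reach, as a shift and turn from the pose commanded when the call began, along the tool's axes at that moment; what a row does not reach only later rows make up. A row lasts 1/12 s, in which the tool goes at most 41.7 mm and 7.16 degrees, less where a joint would pass 70% of its speed; a pose out of reach is approached as far as the arm can. A call with a number of a shift or a turn outside -1 to 1 is refused whole. A call with a gripper value outside its range is refused whole. The fingers move at their own pace and stop on an object; "newtons" is the grip in N (left out, the last holds). Time passes only in rows, so rows that repeat a pose let the fingers close. It gives the time, the measured TCP pose, the force, the opening and the grip force at its end, in the units of the state.
- state(): the state, without advancing time (a new reading comes with each control period).
- camera(name): name is "scene" or "side" or "wrist"; returns a dict with "image" (420x560x3 uint8, red, green, blue), "mtx" (3x3 intrinsics, pixels), "world_from_camera" (4x4, takes a point from camera to world coordinates); the wrist camera has in their place "hand_eye" (4x4, takes a point from camera to tool coordinates, whose origin is the TCP and whose axes are the flange's). Camera axes: x right, y down, z forward; pixel columns grow to the right and rows downward; lengths in m; the calibration is good to about 2 mm. A picture is of the moment at which its call begins: read the wrist's pose just before it. There is no depth.
- hand_in(): hands the job in; it is judged then, once.
The state is a dict: "time_s": time; "q": joint angles; "qd": joint speeds; "joint_torque": joint torques, N m; "eef_pos": TCP position; "eef_rot": TCP orientation; "force": force on the tool from outside, world axes, zero at the start; "moment": the same for the moment, N m; "gripper_width": finger opening in m; "grip_force": force on a finger pad.
Only numpy, scipy, OpenCV 4.12 (cv2) and the standard library are available. Lean on these libraries where they do the work, as an engineer would, in place of code of your own. Each camera call takes 0.05 s, during which the arm holds its last target. There are 200 camera calls.

### The job

On the furniture painter's bench, first fold the orange cover of the tin mixer down about its hinge until it lies fully shut. Then push the red peg of the spring-return dial on the grey control box clockwise, past the two white marks, to the third, green mark, and finish while still holding it there with the gripper, since the dial springs back when let go. Leave everything else on the bench where it is.

Things in the scene. Friction and masses are not known exactly. Their poses are not given: they have to be found in the camera images.
- mixer: Tin mixer: a blue open-topped tub, 180 x 180 mm and 120 mm high, fixed to the bench, a silver tin inside, an orange cover hinged on the side farthest from the robot. Origin under its middle. x horizontal towards the hinge side, z up.
- hinge (a point): Middle of the cover's hinge line, 124 mm above the bench, on the tub's far side. Axes are the mixer's: y along the hinge line, x horizontal, away from the tub (the shut cover lies to -x of this point), z up.
- cover_lip (a point): Centre of the upper (outer) face of the black lip on the cover's free edge, 193 mm from the hinge line. Lip 22 mm (along the cover) x 80 x 8 thick; the orange cover, 184 wide and 8 thick, mid-plane through the hinge line, runs from it to the hinge. Shut, this point is 128 mm above the bench. Axes turn with the cover: x from lip to hinge, z out of the outer face.
- cover (a joint): Angle of the cover in rad: 0 shut and level on the tub (a firm stop), growing as it opens; starts 0.75 to 1.15. The hinge is stiff: the cover stays where it is left and takes about 1 to 4 N at the lip to fold down.
- pod: Grey control box, 170 x 170 mm, 60 high, fixed to the bench; origin under its middle. On its top turns a black dial, 90 mm across, 20 mm thick, with a red pointer arm and peg. Flat marks on the box top, 67 to 83 mm from the dial's axis, show where the arm stands: black (rest), white, white, green, clockwise.
- dial_axis (a point): Point on the upright axis of the dial, 105 mm above the bench, level with the middle of the peg. Axes are the control box's: z up; -x towards the middle of the marks and of the peg's travel, on the side facing the robot.
- peg (a point): Middle of the red upright peg that turns the dial: 16 mm diameter, free from 80 to 126 mm above the bench (this point at 105), 55 mm from the dial's axis. It stands on the red pointer arm: 18 mm wide, top at 80 mm, ending 64 mm from the axis. At dial value q the peg lies at azimuth (pi + 0.675 - q) in the axes of dial_axis.
- dial (a joint): Turn of the dial in rad, clockwise from above: 0 at rest (black mark), 0.45 first (white), 0.90 second (white), 1.35 third (green); end of travel 1.75. A spring always drives it back to 0: 5 N at the peg at the start, 8 N at the third mark, and about 2 N more to climb each detent ridge half-way between marks. It does not stay at any mark by itself.
- wood_foot: turned wooden furniture foot, 52 across, 50 high (mm); a bystander, origin under its middle, to be left alone.
- sanding_block: cork sanding block 90 x 55 x 32 (mm); a bystander, origin under its middle, to be left alone.
- paint_jar: jar of grey paint, 68 across, 90 high (mm); a bystander, origin under its middle, to be left alone.
- primer_tub: open white tub, 110 across, 60 high (mm); a bystander, origin under its middle, to be left alone.
- paint_brush: paint brush lying down, about 200 long (mm); a bystander, origin under its middle, to be left alone.
- screwdriver: yellow-handled screwdriver lying down, about 200 long (mm); a bystander, origin under its middle, to be left alone.
- wax_tin: brass-coloured tin, 70 across, 55 high (mm); a bystander, origin under its middle, to be left alone.
Not all that is in view belongs to the job. What is shaped like the pod but purple or turquoise is not meant.

How it is judged:
On the way, in this order (a step that is already met when the one before it is completed fails the run):
1. the cover is folded fully shut, the dial still at rest (value of joint cover below 0.06 rad and value of joint dial below 0.2 rad), for 0.2 s.
2. the dial is held at the third mark by the gripper, cover shut (value of joint dial between 1.21 and 1.49 rad and contact force between the fingers and dial above 1.5 N and value of joint cover below 0.06 rad), for 0.5 s.
At the end, for the whole second after the job is handed in: The cover is shut within 0.06 rad (3.4 degrees); the dial stands still within 0.14 rad (8 degrees) of the third, green mark, held there by the gripper alone (at least 1.5 N on the dial, no other thing touching it); nothing else has been moved by 30 mm or more (all of step 2 and velocity of joint dial between -0.1 and 0.1 rad/s and contact force between each of wood_foot, sanding_block, paint_jar, primer_tub, paint_brush, screwdriver, wax_tin and dial below 0.3 N); the arm keeps its last pose, push and grip.
It fails at once if a bystander is moved 30 mm or more (distance of any of wood_foot, sanding_block, paint_jar, primer_tub, paint_brush, screwdriver, wax_tin from where it was at the start of the episode above 0.03 m).
It fails at once if the dial is turned before the cover is shut (value of joint dial above 0.3 rad and value of joint cover above 0.15 rad).
It also fails if it takes over 54 s, if anything falls off the work surface, if the arm or the gripper's body presses on something with over 40 N, if the wrist force passes 120 N, or if a joint passes its speed limit or range.

## Working session

There is one attempt and no reset: what is moved stays moved. The work goes in short steps, Python scripts to look and compute and a tool call to move; the robot and the scene stay as the last step left them, time stands still between calls to the robot, and variables do not carry over. Pictures are saved under pics/ and viewed, at most 10 in all, crops included, and the job is handed in when it is done.

Besides the shell and the picture viewer there is one more tool, called as name([rows], argument=value, ...), one row to a line, values as JSON. drive_tool: Moves the arm, as the interface text tells. Scaled input: -1 to 1 covers 0.1 m each way for a shift and 90 degrees each way for a turn. Its arguments: {"type":"object","properties":{"increments":{"type":"array","items":{"type":"array","items":{"type":"array","items":{"type":"number"}}}},"newtons":{"type":"number"}},"required":["increments"]}

```bash
mkdir -p pics; python3 - <<'E'
from station import *
import cv2,numpy as np
s=state();print(s['eef_pos'],s['eef_rot'],s['time_s'],s['gripper_width'])
for n in("scene","side"):
    c=camera(n);cv2.imwrite(f"pics/{n}0.png",cv2.resize(c["image"][:,:,::-1],(784,588),interpolation=cv2.INTER_CUBIC))
    np.savez(n+".npz",K=c["mtx"],T=c["world_from_camera"]);print(n,c["mtx"].tolist(),c["world_from_camera"].round(4).tolist())
E
```

```text
[5.49417312e-01 4.19132345e-05 1.79223949e-01] [-3.13946427e+00 -1.95927026e-04  1.57079622e+00] 0.0 0.09387231526932152
scene [[449.5734109928501, 0.0, 274.49708477368], [0.0, 449.5734109928501, 204.4418964809023], [0.0, 0.0, 1.0]] [[-0.3864, 0.6075, -0.6941, 1.3148], [0.9223, 0.2616, -0.2845, 0.324], [0.0087, -0.7501, -0.6613, 0.8784], [0.0, 0.0, 0.0, 1.0]]
side [[388.3895009160703, 0.0, 282.5661756695248], [0.0, 388.3895009160703, 211.69657123504192], [0.0, 0.0, 1.0]] [[0.812, -0.3845, 0.4392, 0.0718], [-0.5837, -0.5286, 0.6164, -0.6586], [-0.0049, -0.7568, -0.6536, 0.8083], [0.0, 0.0, 0.0, 1.0]]
```

View pics/scene0.png

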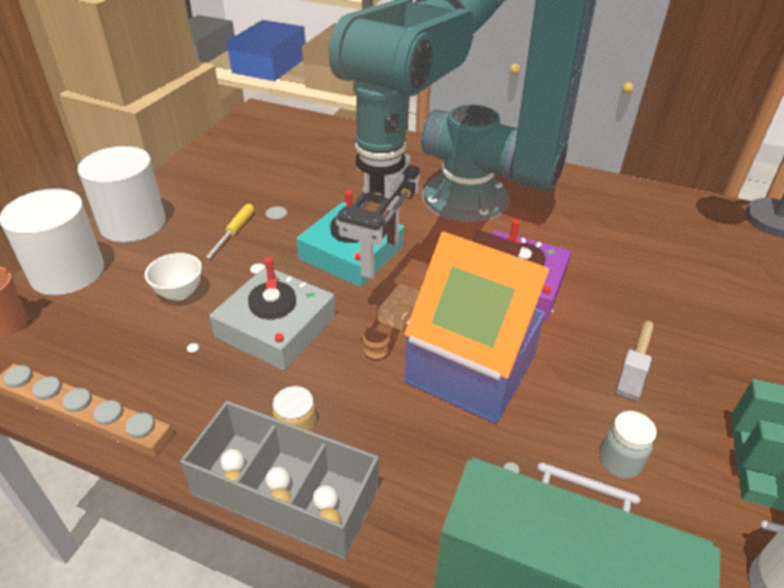

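View pics/side0.png

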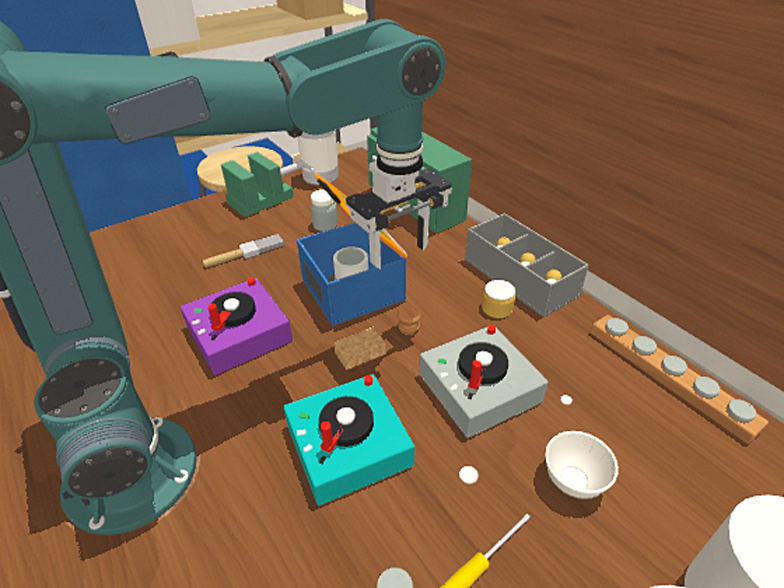

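The purple pod (side 235,320), the turquoise pod (side 348,430) and the grey pod (side 483,375; scene 272,310) are the candidates. The grey one is meant, since it matches the described colour. The mixer is at side (352,275) / scene (477,330). I'll confirm in an enlarged crop.

```bash
python3 - <<'E'
import cv2,numpy as np
def tile(f,x,y,w):
    im=cv2.resize(cv2.imread(f"pics/{f}0.png"),(560,420),interpolation=cv2.INTER_AREA); h=w*3//4
    return cv2.resize(im[y:y+h,x:x+w],(400,300),interpolation=cv2.INTER_CUBIC)
a=np.hstack([tile("scene",140,170,120),tile("side",286,210,120)])
b=np.hstack([tile("scene",260,160,180),tile("side",190,110,140)])
cv2.imwrite("pics/crops.png",np.vstack([a,b]))
E
```

```text
(no output)
```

View pics/crops.png

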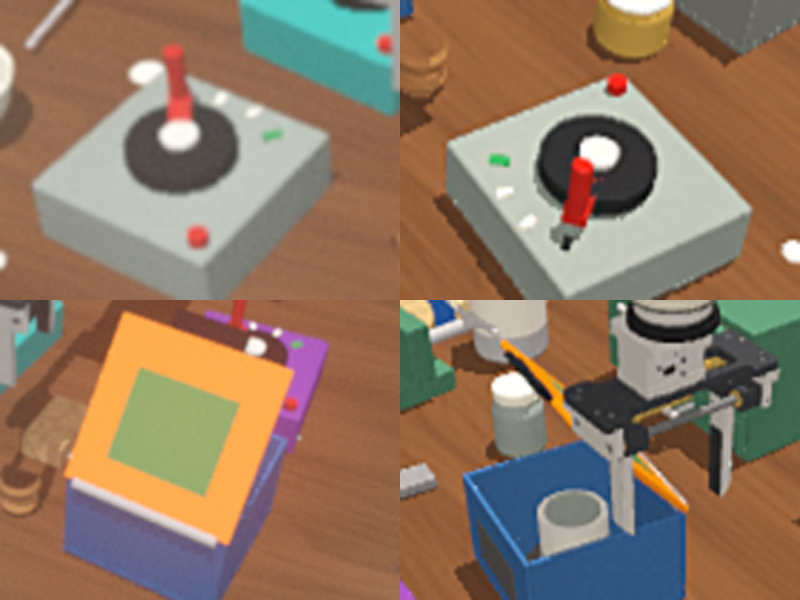

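Confirmed: the grey pod has a black, two white and a green mark (green at scene crop 272,135 / side crop 499,160). The cover's outer face spans crop (125,313)-(293,372) at the top, with its hinge edge at (68,480)-(232,543). Next I fit both poses.

```bash
cat > fit.py <<'E'
import numpy as np
from scipy.optimize import least_squares
C={n:np.load(n+".npz") for n in("scene","side")}
def proj(n,P):
    T=C[n]["T"];p=(np.atleast_2d(P)-T[:3,3])@T[:3,:3];q=p@C[n]["K"].T;return q[:,:2]/q[:,2:]
def place(P,x,y,a):
    c,s=np.cos(a),np.sin(a);return np.asarray(P)@np.array([[c,s,0],[-s,c,0],[0,0,1]])+[x,y,0]
E
python3 - <<'E'
from fit import *
h=.085
mk=lambda q,r=.075,z=.06:[r*np.cos(np.pi+.675-q),r*np.sin(np.pi+.675-q),z]
pod=[("scene",140,170,0,0,10/3,[((330,137),[-h,h,.06]),((207,262),[h,h,.06]),((35,185),[h,-h,.06]),((220,98),mk(.45)),((253,112),mk(.9)),((272,135),mk(1.35)),((174,50),mk(0,.055,.126))]),
("side",286,210,400,0,10/3,[((447,147),[-h,h,.06]),((750,210),[h,-h,.06]),((622,78),[h,h,.06]),((499,160),mk(1.35)),((504,192),mk(.9)),((528,221),mk(.45)),((582,165),mk(0,.055,.126))])]
def res(p,D,f):
    return np.concatenate([((proj(n,place([f(P,p) for _,P in L],*p[:3]))-[[ox+(u-a)/k,oy+(v-b)/k] for (u,v),_ in L]).ravel()) for n,ox,oy,a,b,k,L in D])
for yaw in (0,.5,-.5):
    r=least_squares(res,[.65,-.2,yaw],args=(pod,lambda P,p:P),loss="soft_l1");print("pod",r.x.round(4),r.cost,res(r.x,pod,lambda P,p:P).reshape(-1,2).round(1).tolist())
w=.092;t=.09;X=.091
def f(P,p):
    if len(P)==3:return P
    d,y=P;a=p[3];return [X-d*np.cos(a)+.004*np.sin(a),y,.124+d*np.sin(a)+.004*np.cos(a)]
mix=[("scene",260,160,0,300,400/180,[((125,313),(.182,-w)),((293,372),(.182,w)),((68,480),(0,-w)),((232,543),(0,w))]),
("side",190,110,400,300,400/140,[((465,478),[-t,t,.12]),((530,563),[-t,-t,.12]),((686,510),[t,-t,.12])])]
for yaw in (0,.4,-.4):
    r=least_squares(res,[.65,.1,yaw,.95],args=(mix,f),loss="soft_l1");print("mix",r.x.round(4),r.cost,res(r.x,mix,f).reshape(-1,2).round(1).tolist())
p=r.x;a=p[3]
print("lip",place([[X-.193*np.cos(b)+.004*np.sin(b),0,.124+.193*np.sin(b)+.004*np.cos(b)] for b in (a,.8,.6,.4,.2,0)],*p[:3]).round(4).tolist())
E
```

```text
pod [ 0.5874 -0.205  -0.1348] 11.210172151913154 [[-0.5, -1.4], [-2.0, 0.7], [-2.6, -0.8], [-0.3, 0.2], [-0.4, 0.1], [-0.2, -0.0], [-1.0, -0.1], [-1.4, -2.2], [0.9, -0.8], [-0.9, -2.7], [-0.8, -0.2], [-0.9, 0.1], [-1.0, 0.5], [-0.5, -0.4]]
pod [ 0.5874 -0.205  -0.1348] 11.2101721519224 [[-0.5, -1.4], [-2.0, 0.7], [-2.6, -0.8], [-0.3, 0.2], [-0.4, 0.1], [-0.2, -0.0], [-1.0, -0.1], [-1.4, -2.2], [0.9, -0.8], [-0.9, -2.7], [-0.8, -0.2], [-0.9, 0.1], [-1.0, 0.5], [-0.5, -0.4]]
pod [ 0.5874 -0.205  -0.1348] 11.210172151921764 [[-0.5, -1.4], [-2.0, 0.7], [-2.6, -0.8], [-0.3, 0.2], [-0.4, 0.1], [-0.2, -0.0], [-1.0, -0.1], [-1.4, -2.2], [0.9, -0.8], [-0.9, -2.7], [-0.8, -0.2], [-0.9, 0.1], [-1.0, 0.5], [-0.5, -0.4]]
mix [ 0.5462  0.1799 -0.0898  0.7459] 6.201859911245315 [[-0.6, 1.8], [0.8, -0.7], [-2.1, -0.0], [-0.1, 0.7], [-2.8, -1.1], [-0.5, 1.0], [0.0, -0.3]]
mix [ 0.5462  0.1799 -0.0898  0.7459] 6.201859911167464 [[-0.6, 1.8], [0.8, -0.7], [-2.1, -0.0], [-0.1, 0.7], [-2.8, -1.1], [-0.5, 1.0], [0.0, -0.3]]
mix [ 0.5462  0.1799 -0.0898  0.7459] 6.201859911173762 [[-0.6, 1.8], [0.8, -0.7], [-2.1, -0.0], [-0.1, 0.7], [-2.8, -1.1], [-0.5, 1.0], [0.0, -0.3]]
lip [[0.4984, 0.1843, 0.2579], [0.5058, 0.1836, 0.2652], [0.4805, 0.1859, 0.2363], [0.4614, 0.1876, 0.2028], [0.4493, 0.1887, 0.1663], [0.4446, 0.1891, 0.128]]
```

drive_tool([
  [[0,0,-1,0,0,0,1],[0,0,-1,0,0,0,1],[0,-0.45,-1,0,0,0,1],[0,-0.45,-1,0,0,0,1],[0,-0.45,-1,0,0,0,1],[0,-0.45,-1,0,0,0,1]],
], newtons=30)

```text
time_s: 0.6
eef_pos: [0.5048, 0.0, 0.2797]
eef_rot: [-3.141, -0.0, 1.571]
force: [-0.1, 0.4, 0.2]
gripper_width: 0.0577
grip_force: 0.0
```

drive_tool([
  [[0.4,0,-0.2,0,0,0,1],[0.8,0,-0.2,0,0,0,1],[1,0,-0.2,0,0,0,1],[1,0,-0.2,0,0,0,1],[1,0,-0.2,0,0,0,1]],
])

```text
time_s: 1.02
eef_pos: [0.5049, 0.1007, 0.2979]
eef_rot: [-3.138, 0.001, 1.573]
force: [0.4, -0.1, -0.0]
gripper_width: 0.0238
grip_force: 0.0
```

drive_tool([
  [[0.4,0,0,0,0,0,1],[0.8,0,0,0,0,0,1],[0.85,0,0,0,0,0,1],[0.85,0,0,0,0,0,1],[0.85,0,0,0,0,0,1]],
])

```text
time_s: 1.43
eef_pos: [0.5052, 0.1837, 0.2992]
eef_rot: [-3.14, 0.002, 1.57]
force: [0.5, -0.1, -0.3]
gripper_width: 0.0003
grip_force: 0.0
```

```bash
python3 - <<'E'
from station import *
import cv2,numpy as np
s=state();print(s['eef_pos'],s['eef_rot'],s['time_s'],s['force'])
a=camera("side")["image"][:,:,::-1][60:270,150:430];b=camera("scene")["image"][:,:,::-1][110:320,230:510]
cv2.imwrite("pics/p1.png",cv2.resize(np.hstack([a,b]),(800,300),interpolation=cv2.INTER_CUBIC))
E
```

```text
[0.5051712  0.18372364 0.29918357] [-3.13974377e+00  1.69144528e-03  1.56992863e+00] 1.4333 [ 0.50058649 -0.09421039 -0.31638545]
```

View pics/p1.png

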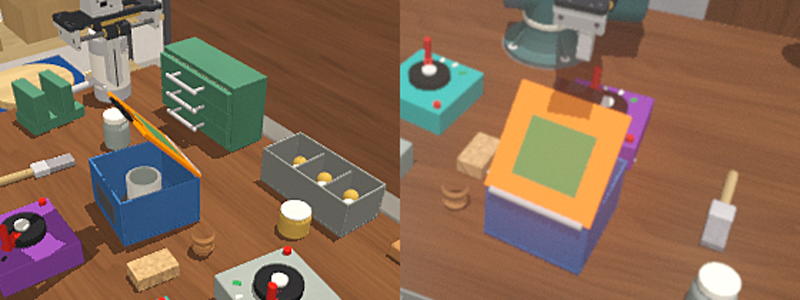

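The tips stand over the top edge of the cover (their shadow falls on the lip end at 572,100), so I press down, following the lip's arc.

drive_tool([
  [[0,0,0.2,0,0,0,1],[0,0,0.35,0,0,0,1],[0,-0.05,0.45,0,0,0,1],[0,-0.1,0.55,0,0,0,1],[0,-0.15,0.63,0,0,0,1],[0,-0.15,0.63,0,0,0,1]],
])

```text
time_s: 2.03
eef_pos: [0.4852, 0.185, 0.2388]
eef_rot: [-3.134, -0.003, 1.571]
force: [-11.5, 3.5, 7.0]
gripper_width: 0.0006
grip_force: 6.8
```

```bash
python3 - <<'E'
from station import *
import cv2,numpy as np
s=state();print(s['eef_pos'],s['force'])
a=camera("side")["image"][:,:,::-1][80:230,190:340];b=camera("scene")["image"][:,:,::-1][120:270,280:430]
cv2.imwrite("pics/p2.png",cv2.resize(np.hstack([a,b]),(800,400),interpolation=cv2.INTER_CUBIC))
E
```

```text
[0.4851798  0.18496289 0.23876136] [-11.46205123   3.53742251   7.04612605]
```

View pics/p2.png

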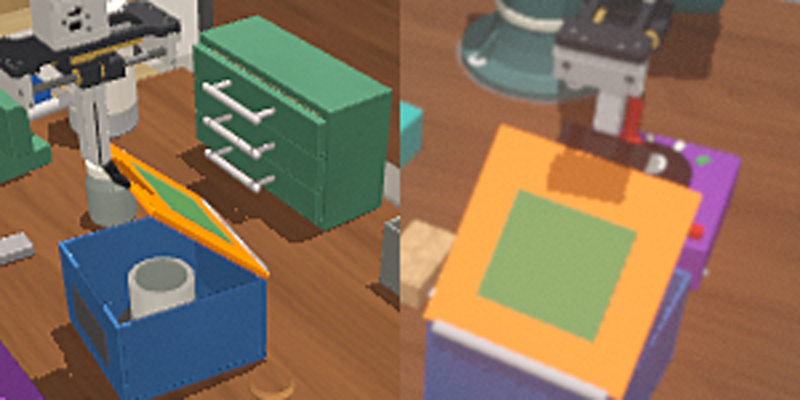

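The fingers came down just off the free edge of the lip, on the robot side (side 105,165). I back off, rise and come down further in.

drive_tool([
  [[0,-0.15,0,0,0,0,1],[0,-0.15,-0.3,0,0,0,1],[0,-0.15,-0.65,0,0,0,1],[0,0.1,-0.65,0,0,0,1],[0,0.35,-0.65,0,0,0,1],[0,0.35,-0.65,0,0,0,1],[0,0.35,-0.65,0,0,0,1]],
])

```text
time_s: 2.72
eef_pos: [0.5256, 0.1833, 0.3013]
eef_rot: [-3.139, 0.001, 1.568]
force: [0.2, -0.7, -0.1]
gripper_width: 0.0005
grip_force: 0.0
```

drive_tool([
  [[0,0,0.2,0,0,0,1],[0,0,0.35,0,0,0,1],[0,0,0.5,0,0,0,1],[0,0,0.6,0,0,0,1],[0,0,0.7,0,0,0,1],[0,0,0.7,0,0,0,1]],
])

```text
time_s: 3.22
eef_pos: [0.5236, 0.1843, 0.2302]
eef_rot: [-3.138, 0.001, 1.57]
force: [-0.3, -0.1, 0.4]
gripper_width: 0.0005
grip_force: 0.0
```

drive_tool([
  [[0,-0.05,0.1,0,0,0,1],[0,-0.12,0.2,0,0,0,1],[0,-0.2,0.3,0,0,0,1],[0,-0.25,0.4,0,0,0,1],[0,-0.25,0.4,0,0,0,1]],
])

```text
time_s: 3.63
eef_pos: [0.4988, 0.185, 0.1919]
eef_rot: [-3.14, 0.0, 1.571]
force: [-0.0, 0.1, -0.3]
gripper_width: 0.0005
grip_force: 0.0
```

```bash
python3 - <<'E'
from station import *
from fit import *
import cv2
s=state();print(s['eef_pos'],s['force'],proj("side",s['eef_pos']),proj("scene",s['eef_pos']))
a=camera("side")["image"][:,:,::-1][80:230,190:340];b=camera("scene")["image"][:,:,::-1][120:270,280:430]
cv2.imwrite("pics/p3.png",cv2.resize(np.hstack([a,b]),(800,400),interpolation=cv2.INTER_CUBIC))
E
```

```text
[0.49877599 0.18495016 0.19185116] [-3.48670696e-06  1.18646903e-01 -2.94457703e-01] [[232.65924915 161.49177772]] [[351.30950158 197.16134462]]
```

View pics/p3.png

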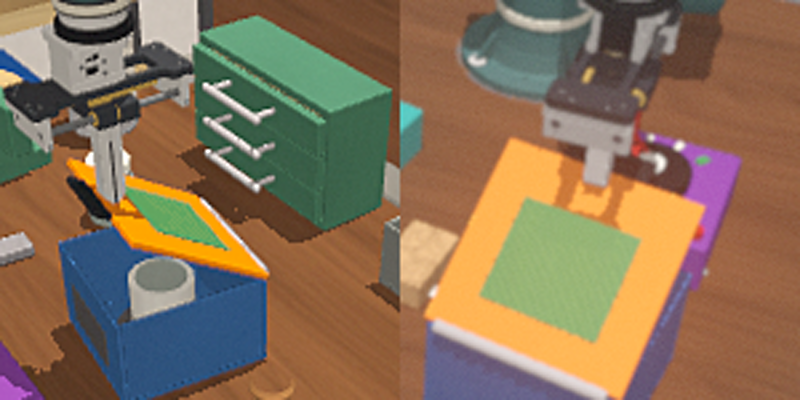

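The fingers are now on the outer face, inboard of the lip, and the cover is lower. I continue down.

drive_tool([
  [[0,-0.05,0.1,0,0,0,1],[0,-0.1,0.2,0,0,0,1],[0,-0.14,0.3,0,0,0,1],[0,-0.18,0.4,0,0,0,1],[0,-0.2,0.5,0,0,0,1],[0,-0.2,0.57,0,0,0,1],[0,-0.2,0.6,0,0,0,1],[0,-0.2,0.6,0,0,0,1]],
])

```text
time_s: 4.4
eef_pos: [0.4799, 0.1848, 0.1317]
eef_rot: [-3.141, 0.001, 1.571]
force: [0.3, 0.2, 0.5]
gripper_width: 0.0004
grip_force: 0.0
```

drive_tool([
  [[0,0,0.02,0,0,0,1],[0,0,0.04,0,0,0,1],[0,0,0.06,0,0,0,1],[0,0,0.08,0,0,0,1],[0,0,0.08,0,0,0,1]],
])

```text
time_s: 4.82
eef_pos: [0.4801, 0.185, 0.1241]
eef_rot: [3.141, -0.0, 1.571]
force: [-0.6, -0.4, 1.1]
gripper_width: 0.0002
grip_force: 0.1
```

```bash
python3 - <<'E'
from station import *
from fit import *
import cv2
s=state();print(s['eef_pos'],s['force'])
a=camera("side")["image"][:,:,::-1][80:230,190:340];b=camera("scene")["image"][:,:,::-1][120:270,280:430]
cv2.imwrite("pics/p4.png",cv2.resize(np.hstack([a,b]),(800,400),interpolation=cv2.INTER_CUBIC))
E
```

```text
[0.48013012 0.18501105 0.12413185] [-0.62603083 -0.37385439  1.12544989]
```

View pics/p4.png

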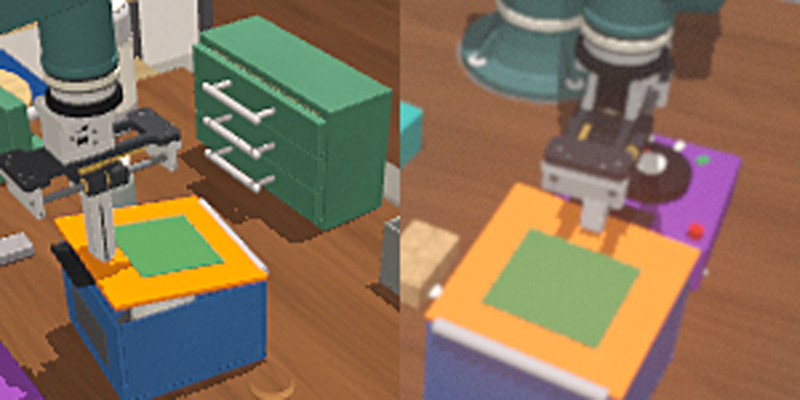

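The cover is still slightly open (gap at side 150,312). I keep pressing until the force rises.

drive_tool([
  [[0,0,0.02,0,0,0,1],[0,0,0.04,0,0,0,1],[0,0,0.06,0,0,0,1],[0,0,0.06,0,0,0,1]],
])

```text
time_s: 5.25
eef_pos: [0.4799, 0.185, 0.1178]
eef_rot: [-3.141, 0.0, 1.571]
force: [-0.4, 0.8, -0.1]
gripper_width: 0.0002
grip_force: 0.1
```

```bash
python3 - <<'E'
from fit import *
import numpy as np
for z in(.118,.124,.135,.15):
  P=[.48,.185,z];print(z,proj("side",P),proj("scene",P))
print("seen side 229.4,177.5 scene 352,206")
r=least_squares(lambda P:np.r_[proj("side",P)[0]-[229.4,177.5],proj("scene",P)[0]-[352,206]],[.48,.185,.13]);print(r.x,r.fun)
r=least_squares(lambda P:np.r_[proj("side",P)[0]-[190+110/2.667,80+203/2.667],proj("scene",P)[0]-[280+195/2.667,120+184/2.667]],[.48,.185,.13]);print("p3",r.x,r.fun)
# corners of shut/open cover in side view p4 coords
for a in (0,.05,.1,.15,.2,.3):
  P=place([[.091-d*np.cos(a)+.004*np.sin(a),y,.124+d*np.sin(a)+.004*np.cos(a)] for d,y in((.182,-.092),(.182,.092),(0,-.092))],.5462,.1799,-.0898)
  print(a,((proj("side",P)-[190,80])*2.667).round().tolist(),((proj("scene",P)-[280,120])*2.667+[400,0]).round().tolist())
E
```

```text
0.118 [[229.36154117 184.53676823]] [[349.74222019 215.19623396]]
0.124 [[229.16966457 182.90566606]] [[350.03032043 213.42444921]]
0.135 [[228.81445996 179.88614728]] [[350.56385113 210.14329417]]
0.15 [[228.32280233 175.70667035]] [[351.30275874 205.59909375]]
seen side 229.4,177.5 scene 352,206
[0.47949794 0.18482219 0.14629796] [-1.07514189 -0.66677138 -0.89632923  0.58418306]
p3 [0.49459423 0.18460161 0.21270634] [-0.46903186 -0.30674311 -0.38394215  0.26450115]
0 [[119.0, 324.0], [51.0, 237.0], [269.0, 270.0]] [[508.0, 201.0], [692.0, 263.0], [424.0, 320.0]]
0.05 [[119.0, 317.0], [50.0, 230.0], [269.0, 270.0]] [[508.0, 194.0], [694.0, 256.0], [424.0, 320.0]]
0.1 [[119.0, 310.0], [50.0, 223.0], [269.0, 270.0]] [[509.0, 187.0], [695.0, 249.0], [424.0, 320.0]]
0.15 [[119.0, 302.0], [50.0, 216.0], [269.0, 270.0]] [[509.0, 181.0], [697.0, 242.0], [424.0, 320.0]]
0.2 [[120.0, 295.0], [51.0, 209.0], [269.0, 270.0]] [[509.0, 174.0], [698.0, 236.0], [424.0, 320.0]]
0.3 [[123.0, 279.0], [53.0, 195.0], [270.0, 270.0]] [[508.0, 163.0], [700.0, 225.0], [423.0, 321.0]]
```

drive_tool([
  [[0,0,0.02,0,0,0,1],[0,0,0.04,0,0,0,1],[0,0,0.06,0,0,0,1],[0,0,0.08,0,0,0,1],[0,0,0.08,0,0,0,1]],
])

```text
time_s: 5.67
eef_pos: [0.4799, 0.1849, 0.1098]
eef_rot: [-3.141, 0.0, 1.571]
force: [-0.1, 0.8, 0.6]
gripper_width: 0.0005
grip_force: 0.0
```

```bash
python3 - <<'E'
from station import *
from fit import *
import cv2
s=state();print(s['eef_pos'],s['force'],s['moment'])
print(proj("scene",[.5052,.1837,.2992]),proj("side",[.5052,.1837,.2992]))
a=camera("side")["image"][:,:,::-1][80:230,190:340];b=camera("scene")["image"][:,:,::-1][120:270,280:430]
cv2.imwrite("pics/p5.png",cv2.resize(np.hstack([a,b]),(800,400),interpolation=cv2.INTER_CUBIC))
E
```

```text
[0.47989742 0.1849329  0.10979505] [-0.12847856  0.77921108  0.5711623 ] [-0.02250215  0.03370524  0.0108908 ]
[[355.9336225  161.48283354]] [[231.4187223 127.2630974]]
```

View pics/p5.png

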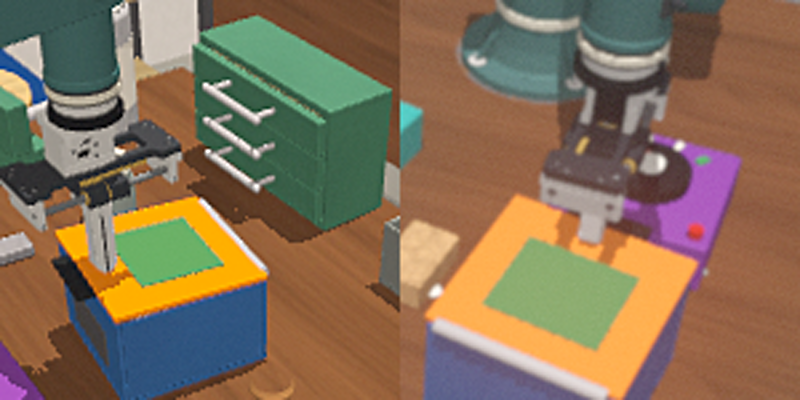

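Nearly shut. The visible tip stays about 20 mm above the reported TCP. I press on to the stop.

drive_tool([
  [[0,0,0.02,0,0,0,1],[0,0,0.03,0,0,0,1],[0,0,0.04,0,0,0,1],[0,0,0.04,0,0,0,1]],
])

```text
time_s: 6.1
eef_pos: [0.4801, 0.185, 0.1062]
eef_rot: [3.141, 0.0, 1.571]
force: [0.2, -0.4, 0.6]
gripper_width: 0.0005
grip_force: 0.0
```

drive_tool([
  [[0,0,0.02,0,0,0,1],[0,0,0.04,0,0,0,1],[0,0,0.04,0,0,0,1],[0,0,0.04,0,0,0,1]],
])

```text
time_s: 6.43
eef_pos: [0.4802, 0.185, 0.1031]
eef_rot: [3.141, -0.0, 1.571]
force: [-1.8, -0.9, 4.3]
gripper_width: 0.0005
grip_force: 2.4
```

drive_tool([
  [[0,0,0.02,0,0,0,1],[0,0,0.03,0,0,0,1],[0,0,0.03,0,0,0,1],[0,0,0.03,0,0,0,1]],
])

```text
time_s: 6.77
eef_pos: [0.4803, 0.1851, 0.103]
eef_rot: [3.139, -0.0, 1.571]
force: [-5.5, -1.7, 15.9]
gripper_width: 0.0003
grip_force: 7.6
```

The firm stop is reached (16 N), so the cover is shut. Shut contact at TCP 0.103 against the 0.128 face means the real tips sit about 25 mm above the reported z. Next I go up and over to the peg.

drive_tool([
  [[0,0,-0.3,0,0,0,1],[0,0,-0.7,0,0,0,1],[0,0,-1,0,0,0,1],[-0.4,0.3,-1,0,0,0,1],[-0.8,0.6,-1,0,0,0,1],[-1,0.6,-1,0,0,0,1],[-1,0.6,-1,0,0,0,1]],
])

```text
time_s: 7.35
eef_pos: [0.5417, 0.0795, 0.198]
eef_rot: [-3.141, 0.003, 1.564]
force: [-0.2, -0.1, -0.7]
gripper_width: 0.0003
grip_force: 0.0
```

drive_tool([
  [[-0.4,0,0,0,0,0,0],[-0.8,0,0,0,0,0,0],[-1,0,0,0,0,0,0],[-1,0,0,0,0,0,0]],
])

```text
time_s: 7.68
eef_pos: [0.5397, -0.0184, 0.1984]
eef_rot: [-3.14, 0.001, 1.566]
force: [-0.1, 0.4, -0.7]
gripper_width: 0.024
grip_force: 0.0
```

drive_tool([
  [[-0.4,0,0,0,0,0,0],[-0.8,0,0,0,0,0,0],[-1,0,0,0,0,0,0],[-1,0,0,0,0,0,0]],
])

```text
time_s: 8.02
eef_pos: [0.5398, -0.1175, 0.1984]
eef_rot: [-3.14, 0.001, 1.567]
force: [0.6, 0.4, 0.4]
gripper_width: 0.0463
grip_force: 0.0
```

drive_tool([
  [[-0.4,0,0,0,0,0,0],[-0.8,0,0,0,0,0,0],[-1,0,0,0,0,0,0],[-1,0,0,0,0,-0.1,0],[-1,0,0,0,0,-0.3,0],[-1,0,0,0,0,-0.4,0],[-1,0,0,0,0,-0.4,0],[-1,0,0,0,0,-0.4,0]],
])

```text
time_s: 8.68
eef_pos: [0.5406, -0.2126, 0.1989]
eef_rot: [3.141, -0.001, 2.204]
force: [0.7, -0.3, -0.9]
gripper_width: 0.047
grip_force: 0.0
```

drive_tool([
  [[0,0,0,0,0,-0.1,0],[0,0,0,0,0,-0.2,0],[0,0,0,0,0,-0.3,0],[0,0,0,0,0,-0.4,0],[0,0,0,0,0,-0.5,0],[0,0,0,0,0,-0.5,0],[0,0,0,0,0,-0.5,0],[0,0,0,0,0,-0.5,0]],
])

```text
time_s: 9.35
eef_pos: [0.5406, -0.2126, 0.199]
eef_rot: [3.14, -0.0, 2.984]
force: [-0.3, 0.4, 0.2]
gripper_width: 0.047
grip_force: 0.0
```

```bash
python3 - <<'E'
from station import *
from fit import *
import cv2
from scipy.spatial.transform import Rotation as R
s=state();print(s['eef_pos'],s['eef_rot'],s['q'],s['gripper_width'],R.from_euler('xyz',s['eef_rot']).as_matrix().round(3).tolist())
c=camera("wrist");np.savez("wrist.npz",K=c["mtx"],H=c["hand_eye"]);print(c["mtx"].tolist(),c["hand_eye"].round(4).tolist())
a=camera("side")["image"][:,:,::-1];
w=c["image"][:,:,::-1]
cv2.imwrite("pics/w1.png",np.hstack([cv2.resize(w,(400,300),interpolation=cv2.INTER_AREA),cv2.resize(a[130:310,200:440],(400,300),interpolation=cv2.INTER_CUBIC)]))
E
```

```text
[ 0.54058157 -0.21264765  0.19899047] [ 3.14016521e+00 -2.83767790e-04  2.98386625e+00] [-4.73190552e-01  1.54220921e-01  1.26002915e+00  1.28481671e-03
  1.72805509e+00 -1.88605950e+00] 0.0469570094066324 [[-0.988, 0.157, -0.0], [0.157, 0.988, 0.001], [0.0, 0.001, -1.0]]
[[335.3272474102052, 0.0, 282.1547590176813], [0.0, 335.3272474102052, 208.80186166613078], [0.0, 0.0, 1.0]] [[0.0001, -0.9655, -0.2603, 0.075], [1.0, 0.0003, -0.0007, -0.0013], [0.0007, -0.2603, 0.9655, -0.2043], [0.0, 0.0, 0.0, 1.0]]
```

View pics/w1.png

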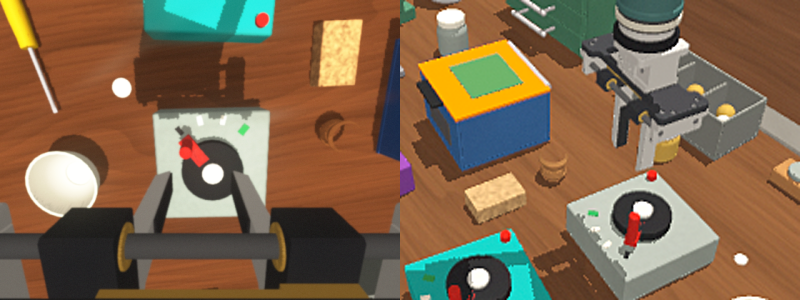

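The cover is shut. In the wrist view the peg is at about (186,147), still at rest next to the black mark, and the finger tips are at about (162,178) and (242,178). I check these against projections.

```bash
cat > wr.py <<'E'
from fit import *
from scipy.spatial.transform import Rotation as R
W=np.load("wrist.npz")
def wproj(pt):  # tool-frame point -> w1 picture px
    p=(np.asarray(pt)-W["H"][:3,3])@W["H"][:3,:3];q=W["K"]@p;return (q[:2]/q[2]/1.4).round(1)
Rm=R.from_euler('xyz',[3.14016521e+00,-2.83767790e-04,2.98386625e+00]).as_matrix();t=np.array([.54058,-.21265,.19899])
mk=lambda q,r,z:place([[r*np.cos(np.pi+.675-q),r*np.sin(np.pi+.675-q),z]],.5874,-.205,-.1348)[0]
E
python3 - <<'E'
from wr import *
for z in(0,-.019,-.025):print("tip",z,wproj([0,.0235,z]),wproj([0,-.0235,z]))
for dz in(0,.025):
  for n,P in(("pegtop",mk(0,.055,.126)),("pegbase",mk(0,.055,.08)),("green",mk(1.35,.075,.06)),("w2",mk(.9,.075,.06)),("w1",mk(.45,.075,.06)),("blk",mk(0,.075,.06)),("cap",mk(0,0,.085))):
    print(dz,n,wproj(Rm.T@(P-t-[0,0,dz])))
print("peg",mk(0,.055,.1),mk(1.35,.055,.1))
E
```

```text
tip 0 [229.1 170.4] [177.1 170.4]
tip -0.019 [231.6 178.3] [174.9 178.3]
tip -0.025 [232.5 181.1] [174.1 181.1]
0 pegtop [185.7 151.7]
0 pegbase [187.8 142.7]
0 green [244.1 127.8]
0 w2 [223.4 118.2]
0 w1 [200.  118.7]
0 blk [179.5 129.2]
0 cap [213.  172.5]
0.025 pegtop [186.9 146.5]
0.025 pegbase [188.7 138.8]
0.025 green [241.4 125. ]
0.025 w2 [221.9 116. ]
0.025 w1 [200.1 116.5]
0.025 blk [180.9 126.3]
0.025 cap [212.3 166.7]
peg [ 0.54023168 -0.23328691  0.1       ] [ 0.54946962 -0.16517179  0.1       ]
```

drive_tool([
  [[-0.03,-0.2,0,0,0,0,0],[-0.03,-0.2,0.2,0,0,0,0],[-0.03,-0.2,0.4,0,0,0,0],[-0.03,-0.2,0.6,0,0,0,0],[-0.03,-0.2,0.8,0,0,0,0],[-0.03,-0.2,0.95,0,0,0,0],[-0.03,-0.2,1,0,0,0,0],[-0.03,-0.2,1,0,0,0,0]],
])

```text
time_s: 10.12
eef_pos: [0.5389, -0.234, 0.0974]
eef_rot: [3.14, -0.004, 2.981]
force: [0.1, 0.5, 0.7]
gripper_width: 0.0467
grip_force: 0.0
```

drive_tool([
  [[0,0,0.08,0,0,0,0],[0,0,0.14,0,0,0,0],[0,0,0.14,0,0,0,0]],
])

```text
time_s: 10.37
eef_pos: [0.5396, -0.235, 0.0848]
eef_rot: [3.141, -0.001, 2.981]
force: [-1.0, -0.1, -0.0]
gripper_width: 0.0469
grip_force: 0.0
```

drive_tool([
  [[0,0,0.05,0,0,0,0],[0,0,0.1,0,0,0,0],[0,0,0.14,0,0,0,0],[0,0,0.14,0,0,0,0]],
])

```text
time_s: 10.7
eef_pos: [0.5392, -0.2349, 0.0702]
eef_rot: [3.141, -0.002, 2.981]
force: [0.2, -0.1, -0.0]
gripper_width: 0.0472
grip_force: 0.0
```

drive_tool([
  [[0,0,0,0,0,0,1],[0,0,0,0,0,0,1],[0,0,0,0,0,0,1],[0,0,0,0,0,0,1],[0,0,0,0,0,0,1],[0,0,0,0,0,0,1]],
], newtons=25)

```text
time_s: 11.2
eef_pos: [0.5404, -0.2327, 0.0716]
eef_rot: [3.137, 0.0, 2.982]
force: [0.8, 6.8, 0.6]
gripper_width: 0.0158
grip_force: 25.0
```

The peg is gripped (15.8 mm). Next I work out the arc waypoints in tool axes.

```bash
python3 - <<'E'
from wr import *
c=np.array([.5395,-.2349]);a=2.981;xt=np.array([np.cos(a),np.sin(a)]);yt=np.array([-xt[1],xt[0]])*-1
for q in(.15,.3,.45,.6,.75,.9,1.05,1.2,1.3,1.35,1.38,1.4):
    d=mk(q,.055,.1)[:2]-c;print(q,(d@xt*10).round(3),(d@yt*10).round(3))
print(xt,yt)
E
```

```text
0.15 0.044 0.084
0.3 0.081 0.157
0.45 0.108 0.235
0.6 0.122 0.316
0.75 0.124 0.399
0.9 0.114 0.481
1.05 0.092 0.56
1.2 0.058 0.635
1.3 0.029 0.682
1.35 0.013 0.704
1.38 0.003 0.717
1.4 -0.004 0.726
[-0.98713269  0.15990326] [0.15990326 0.98713269]
```

drive_tool([
  [[0.04,0.08,0,0,0,0,1],[0.08,0.16,0,0,0,0,1],[0.11,0.24,0,0,0,0,1],[0.12,0.32,0,0,0,0,1],[0.125,0.4,0,0,0,0,1],[0.115,0.48,0,0,0,0,1],[0.115,0.48,0,0,0,0,1]],
])

```text
time_s: 11.78
eef_pos: [0.5304, -0.1895, 0.0716]
eef_rot: [-3.133, -0.01, 2.978]
force: [-13.4, -6.0, 5.9]
gripper_width: 0.0154
grip_force: 25.0
```

drive_tool([
  [[0.03,0.04,0,0,0,0,1],[0.02,0.08,0,0,0,0,1],[-0.01,0.15,0,0,0,0,1],[-0.04,0.2,0,0,0,0,1],[-0.07,0.24,0,0,0,0,1],[-0.07,0.24,0,0,0,0,1],[-0.07,0.24,0,0,0,0,1]],
])

```text
time_s: 12.37
eef_pos: [0.5429, -0.1665, 0.0715]
eef_rot: [-3.135, -0.007, 2.979]
force: [-8.7, -5.7, 3.5]
gripper_width: 0.0155
grip_force: 25.0
```

```bash
python3 - <<'E'
from station import *
from fit import *
import cv2
s=state();print(s['eef_pos'],s['force'],s['gripper_width'],s['grip_force'],np.degrees(s['eef_rot']))
a=camera("side")["image"][:,:,::-1][190:310,280:400];b=camera("scene")["image"][:,:,::-1][170:270,140:240];c=camera("wrist")["image"][:,:,::-1]
f=lambda i:cv2.resize(i,(400,300) ,interpolation=cv2.INTER_CUBIC)
p=np.hstack([cv2.resize(a,(400,400),interpolation=cv2.INTER_CUBIC),cv2.resize(c[120:330,180:390],(400,400),interpolation=cv2.INTER_CUBIC)])
cv2.imwrite("pics/d1.png",p)
E
```

```text
[ 0.54286251 -0.16653968  0.07145385] [-8.69664928 -5.73697413  3.52176319] 0.015453394116330578 24.9883434176445 [-179.60331282   -0.40394429  170.68028651]
```

View pics/d1.png

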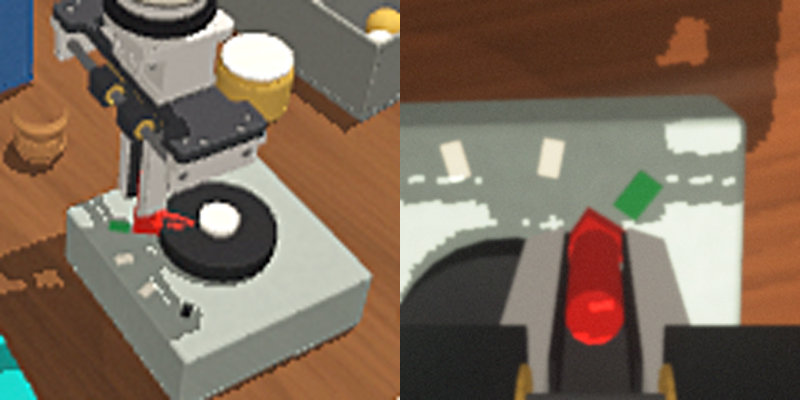

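The peg is firmly between the pads, with the arm end (wrist crop 590,210) just short of the green mark (638,193). I estimate the dial value numerically from the arm corner.

```bash
python3 - <<'E'
from station import *
from wr import *
s=state();Rm=R.from_euler('xyz',s['eef_rot']).as_matrix();t=np.array(s['eef_pos'])
k=400/210
wp=lambda P:((wproj(Rm.T@(P-t))*1.4-[180,120])*k+[400,0]).round().tolist()
def arm(q,r,w,z):
    a=np.pi+.675-q;return place([[r*np.cos(a)-w*np.sin(a),r*np.sin(a)+w*np.cos(a),z]],.5874,-.205,-.1348)[0]
sp=lambda P:((proj("side",P)[0]-[280,190])*400/120).round().tolist()
for n,q in(("green",1.35),("w2",.9),("w1",.45)):P=arm(q,.075,0,.06);print(n,wp(P),sp(P))
for q in(1.15,1.2,1.25,1.3,1.35,1.4):
    print(q,"corners",[wp(arm(q,.064,w,.08)) for w in(-.009,.009)],"pegtop",wp(arm(q,.055,0,.126)),"side",[sp(arm(q,.064,w,.08)) for w in(-.009,.009)])
E
```

```text
green [640.0, 189.0] [116.0, 226.0]
w2 [553.0, 151.0] [121.0, 259.0]
w1 [457.0, 153.0] [145.0, 289.0]
1.15 corners [[614.0, 224.0], [564.0, 201.0]] pegtop [572.0, 300.0] side [[131.0, 214.0], [133.0, 231.0]]
1.2 corners [[622.0, 230.0], [574.0, 204.0]] pegtop [581.0, 304.0] side [[131.0, 211.0], [132.0, 228.0]]
1.25 corners [[630.0, 235.0], [583.0, 208.0]] pegtop [590.0, 309.0] side [[132.0, 208.0], [131.0, 225.0]]
1.3 corners [[638.0, 241.0], [592.0, 212.0]] pegtop [599.0, 314.0] side [[132.0, 205.0], [131.0, 222.0]]
1.35 corners [[645.0, 248.0], [601.0, 216.0]] pegtop [608.0, 320.0] side [[133.0, 202.0], [131.0, 219.0]]
1.4 corners [[651.0, 254.0], [609.0, 221.0]] pegtop [616.0, 326.0] side [[135.0, 199.0], [131.0, 216.0]]
```

drive_tool([
  [[-0.015,0.02,0,0,0,0,1],[-0.03,0.04,0,0,0,0,1],[-0.03,0.04,0,0,0,0,1],[-0.03,0.04,0,0,0,0,1],[-0.03,0.04,0,0,0,0,1],[-0.03,0.04,0,0,0,0,1],[-0.03,0.04,0,0,0,0,1],[-0.03,0.04,0,0,0,0,1]],
])

```text
time_s: 13.18
eef_pos: [0.5466, -0.1633, 0.0714]
eef_rot: [-3.134, -0.007, 2.979]
force: [-7.6, -6.2, 2.8]
gripper_width: 0.0153
grip_force: 25.0
```

```bash
python3 - <<'E'
from station import *
from wr import *
import cv2
s=state();Rm=R.from_euler('xyz',s['eef_rot']).as_matrix();t=np.array(s['eef_pos']);print(t,s['force'],s['grip_force'],np.linalg.norm(s['qd']))
wp=lambda P:wproj(Rm.T@(P-t))*1.4
im=camera("wrist")["image"].astype(int)
def cen(m):
    n,l,st,c=cv2.connectedComponentsWithStats(m.astype(np.uint8));i=1+st[1:,4].argmax();return c[i].round(1),st[i]
r,g,b=im[...,0],im[...,1],im[...,2]
roi=np.zeros(r.shape,bool);roi[120:330,180:390]=1
print("green seen",cen(roi&(g>r+40)&(g>b+30)),"pred",wp(mk(1.35,.075,.06)))
m=roi&(r>120)&(g<70)&(b<70);print("red",cen(m));ys,xs=np.nonzero(m)
for y in range(ys.min(),ys.max(),4):print(y,xs[ys==y].min(),xs[ys==y].max(),end=" | ")
for q in(1.25,1.3,1.35,1.4,1.45):
    a=np.pi+.675-q;f=lambda r,w,z:wp(place([[r*np.cos(a)-w*np.sin(a),r*np.sin(a)+w*np.cos(a),z]],.5874,-.205,-.1348)[0]).round().tolist()
    print(q,"corner",f(.064,.009,.08),"pegtop",f(.055,0,.126))
E
```

```text
[ 0.54660588 -0.16328812  0.07142686] [-7.62611421 -6.16035718  2.82729517] 24.989832043647766 0.0024482436850834536
green seen (array([298.8, 217.7]), array([287, 205,  25,  26, 355], dtype=int32)) pred [300.3  214.62]
red (array([281.8, 266.2]), array([ 267,  229,   31,   72, 1763], dtype=int32))
125 379 379 | 129 334 379 | 133 325 325 | 137 323 323 | Traceback (most recent call last):
  File "<stdin>", line 13, in <module>
    return umr_minimum(a, axis, None, out, keepdims, initial, where)
ValueError: zero-size array to reduction operation minimum which has no identity
```

The TCP position puts the dial at about 1.34–1.37 rad. The spring load is about 10 N, the arm is still, and step 2 was held for over 0.5 s, so I hand in.

```bash
python3 -c "
from station import *
print(hand_in())"
```

```text
the job is handed in; nothing more can be done
None
```

I folded the cover shut against its stop and turned the grey box's dial to about 1.35 rad (the green mark); the gripper still held the peg at hand-in (no verdict was returned).

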